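Ease the packed case shut

TASK

Two grey steel cases stand open on the saw repair bench. Close the lid of the one with the engine cylinder packed inside: push against the lid and ease it down slowly until it is fully shut, without letting it slam. Leave the empty case's lid open as it is.

Things in the scene. Friction and masses are not known exactly. Their poses are not given: they have to be found in the camera images.
- case_lid (a joint): angle (rad) of the lid of the case holding the finned aluminium engine cylinder (72 mm across, 69 tall): 0 = shut, level; starts at 0.95 to 1.3. The stiff hinge holds it at any angle: push it all the way, 1 to 6 N square to its face 155 mm from the hinge. Slammed = faster than 1 rad/s (free edge 0.17 m/s) in the last 0.15 rad. Lid: flat grey steel plate, 168 mm wide, 6 thick, 0.6 to 0.9 kg
- case_lid_edge (a point): middle of that lid's free edge, on its outer (upper when shut) face, 174 mm from the hinge; it moves with the lid and is 6 mm higher than the hinge point when shut. The case is a fixed open-topped grey steel box, 170 mm from hinge side to opening side, 160 wide, 100 high, on a timber block whose top is 10 to 60 mm above the work surface (it varies)
- case_lid_hinge (a point): middle of that lid's hinge line, on the lid's inner (lower) face, 110 to 160 mm above the work surface, on the case's side towards the robot: the open lid leans away from the robot, outer face towards it, turned at most 23 degrees left or right. Site axes turn with the lid: x from hinge to free edge, y along the hinge, z out of the outer face
- empty_lid_edge (a point): the same point on the lid of the other case, identical but empty, which is to stay open as it is; it stands up to 340 mm above the work surface, so pass over it higher than that
Not all that is in view belongs to the job. What is shaped like the part that bears case_lid but white is not meant.

How it is judged (in metres and radians):
At the end, for the whole second after the job is handed in: the lid of the case with the engine cylinder is shut to within 0.06 rad (free edge within about 10 mm) and at rest; the empty case's lid edge is within 20 mm of where it was at the start (value of joint case_lid below 0.06 rad and velocity of joint case_lid between -0.05 and 0.05 rad/s and distance of empty_lid_edge from where it was at the start of the episode below 0.02 m); the robot touches nothing.
It fails at once if the lid slams: it turns faster than 1 rad/s (free edge 0.17 m/s) in the last 0.15 rad before it is shut (value of joint case_lid below 0.15 rad and velocity of joint case_lid below -1 rad/s).
It fails at once if the empty case's lid edge is moved by more than 20 mm (distance of empty_lid_edge from where it was at the start of the episode above 0.02 m).
It also fails if it takes over 38 s, if anything falls off the work surface, if the arm or the gripper's body presses on something with over 40 N, if the wrist force passes 120 N, or if a joint passes its speed limit or range.

ROBOT

A 6-joint arm with a two-finger parallel gripper is mounted at the origin on the work surface. World frame = base frame: x ahead of the robot, y to its left, z up, the work surface at z = 0. Lengths are in mm, angles in rad, forces in N, time in s.
With the tool pointing down it reaches from about 300 to 775 mm from the base axis. Payload 14.6 kg.
Tool frame: the origin (TCP) lies at the very end of the fingers, on their centre line; the grasp point (between the pads) lies 19 mm behind it; z points along the fingers, y is the line along which they close (so a half turn about z gives the same grasp; the last joint's range is limited). The gripper opens to 94 mm and grips with 3 to 60 N. Pads are 16 mm wide; open, the fingers measure 119 mm over their backs; the gripper's body (75 mm by 177 mm) begins 78 mm behind the grasp point.
Start: joints at [1.052, 0.3, 1.521, -0, 1.321, -0.067], TCP at [240.118, 494.805, 167.446] pointing down, gripper open.
Joint ranges: [-3.03, 3.03], [-0.79, 2.21], [0.23, 2.52], [-1.04, 4.18], [0, 3.07], [-2.55, 2.55]. Speed limits (rad/s): [2.22, 2.22, 2.57, 3.14, 3.14, 3.14].

INTERFACE

Orientations are given as [roll, pitch, yaw] about the fixed x, y, z axes, in that order (R = Rz(yaw) Ry(pitch) Rx(roll)).
In Python, from cell import manip, camera, get_calibration gives the robot as it stands. The module is installed in compiled form; this text tells all that it offers.
- The arm moves only by the tool jog_arm, never from a script. Its argument "plan" is one flat list of numbers, 6 for each row, row after row: the shift along the world's x, y, z in m, then the turn, a rotation vector about the world's x, y, z in degrees. A call has 1 to 20 rows; each row is the pose to reach, as a shift and turn from the pose commanded when the call began; what a row does not reach only later rows make up. A row lasts 1/10 s, in which the tool goes at most 50 mm and 8.59 degrees, less where a joint would pass 70% of its speed; a pose out of reach is approached as far as the arm can. A call with a gripper value outside its range is refused whole. "claw" is the finger opening in m, from 0 to 0.094, set as the call begins (left out, the last holds). The fingers move at their own pace and stop on an object; "force" is the grip in N (left out, the last holds). Time passes only in rows, so rows that repeat a pose let the fingers close. It gives the time, the measured TCP pose, the force, the opening and the grip force at its end, in the units of the state.
- manip.read_state(): the state, without advancing time (a new reading comes with each control period).
- camera(name): name is "side" or "top"; returns (picture, depth): 400x640x3 uint8, red, green, blue; 400x640 float32, mm along the optical axis (not along the pixel's ray), 0 where there is no reading.
- get_calibration(name): a dict with "fx", "fy", "cx", "cy" (pixels), "k1" (the pictures are not rectified: a ray, as slopes to the right and down, at radius r is drawn at 1 + k1 r^2 times it, then the intrinsics apply), "origin" and "attitude" of the camera in the world. Camera axes: x right, y down, z forward; pixel columns grow to the right and rows downward; lengths in mm; the calibration is good to about 2 mm. A picture is of the moment at which its call begins. get_calibration takes no time and is no camera call.
- manip.sign_off(): hands the job in; it is judged then, once.
The state is a dict: "clock": time; "joints": joint angles; "qd": joint speeds; "effort": joint torques, N m; "eef_pos": TCP position; "eef_rot": TCP orientation; "wrist_force": force on the tool from outside, world axes, zero at the start; "moment": the same for the moment, N m; "finger_gap": finger opening in mm; "finger_force": force on a finger pad.
Only numpy, scipy, OpenCV 4.12 (cv2) and the standard library are available. Lean on these libraries where they do the work, as an engineer would, in place of code of your own. Each camera call takes 0.05 s, during which the arm holds its last target. There are 200 camera calls.

## Working session

There is one attempt and no reset: what is moved stays moved. The work goes in short steps, Python scripts to look and compute and a tool call to move; the robot and the scene stay as the last step left them, time stands still between calls to the robot, and variables do not carry over. Pictures are saved under pics/ and viewed, at most 10 in all, crops included, and the job is handed in when it is done.

Besides the shell and the picture viewer there is one more tool, called after "Emit:" by a JSON object that holds its "fn" and its "kwargs". jog_arm: Moves the arm, as the interface text tells. Its arguments: {"type":"object","properties":{"plan":{"type":"array"},"claw":{"type":"number"},"force":{"type":"number"}},"required":["plan"]}

```bash
mkdir -p pics; cat > h.py <<'E'
import numpy as np, cv2
from cell import manip, camera, get_calibration
def cloud(n):
    p,d=camera(n); c=get_calibration(n)
    K=np.array([[c['fx'],0,c['cx']],[0,c['fy'],c['cy']],[0,0,1.]])
    v,u=np.mgrid[:400,:640]
    r=cv2.undistortPoints(np.stack([u,v],-1).reshape(-1,1,2).astype(np.float64),K,np.array([c['k1'],0,0,0.])).reshape(400,640,2)
    P=np.dstack([r[...,0]*d,r[...,1]*d,d])
    A=np.array(c['attitude'],float)
    if A.shape!=(3,3):
        from scipy.spatial.transform import Rotation as R
        A=R.from_euler('xyz',A).as_matrix()
    W=P@A.T+np.array(c['origin']); W[d==0]=np.nan
    return p,d,W
E
python3 - <<'E'
from h import *
for n in('side','top'):
    print(get_calibration(n)); p,d,W=cloud(n); np.savez(n+'0.npz',p=p,d=d,W=W); cv2.imwrite(f'pics/{n}0.png',p[...,::-1])
print(manip.read_state())
E
```

```text
{'fx': 470.9963626876414, 'fy': 470.9963626876414, 'cx': 320.5284161913459, 'cy': 192.2699028837293, 'k1': 0.03347120791102686, 'origin': array([  232.75219146, -1002.2592573 ,   752.34232735]), 'attitude': array([-2.12655787, -0.01087997, -0.25632957])}
{'fx': 367.0676793308797, 'fy': 367.0676793308797, 'cx': 320.8533566565403, 'cy': 200.47337265805473, 'k1': -0.08452407805187294, 'origin': array([ 353.82209638,  -51.9737106 , 1258.12958024]), 'attitude': array([-3.02660597, -0.0263949 , -1.54067607])}
{'clock': 0.1, 'joints': array([ 1.05241067e+00,  3.00406795e-01,  1.52150969e+00,  9.70695301e-06,
        1.32070822e+00, -6.65443020e-02]), 'qd': array([-9.15520391e-06, -1.96729706e-03, -6.80791626e-04,  6.45410892e-04,
       -1.40292574e-03,  2.37000947e-03]), 'effort': array([ 3.55137690e-04, -5.32654738e+01, -3.53284836e+01,  7.08750682e-02,
        2.35010160e-02, -8.40348821e-05]), 'eef_pos': array([239.97932623, 494.58003313, 166.95182466]), 'eef_rot': array([-3.14056351e+00, -7.80081397e-05,  2.68974885e+00]), 'wrist_force': array([ 1.09175142,  0.98654236, -0.45215483]), 'moment': array([-0.02217674,  0.06082078, -0.0052045 ]), 'finger_force': 0.0, 'finger_gap': 94.11713540673752}
```

View pics/side0.png

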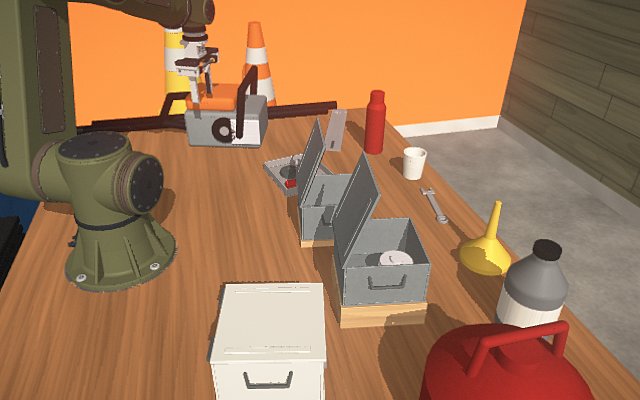

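View pics/top0.png

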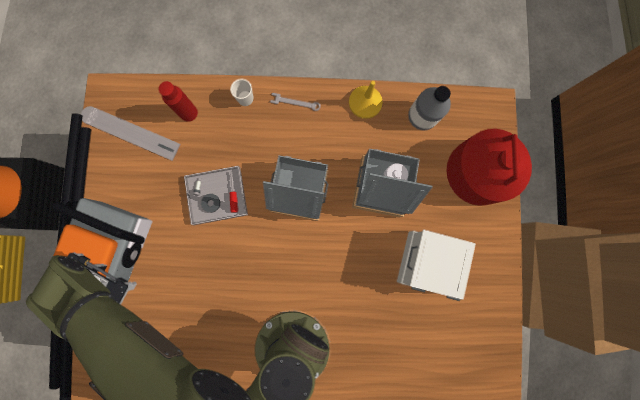

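Side view: the near case (380,260) has a round light finned body inside at (396,258). The farther case (325,200) seems empty, and the white box (270,330) is a decoy. Top view: the candidates are the grey cases at (390,180), with a round body at (397,172), and (297,187). I'll confirm with an enlarged crop and fit the lids.

```bash
python3 - <<'E'
from h import *
t=np.load('top0.npz');s=np.load('side0.npz')
a=cv2.resize(t['p'][140:225,255:440],None,fx=4,fy=4,interpolation=cv2.INTER_CUBIC)
b=cv2.resize(s['p'][110:330,290:440],(205,300));b=cv2.resize(s['p'][140:310,290:440],(300,340))
cv2.imwrite('pics/crop.png',np.hstack([a[:340,:740],np.zeros((340,1,3),np.uint8)])[...,::-1])
for nm,(y0,y1) in {'near':(-400,-90),'far':(-90,150)}.items():
  Q=[]
  for n,f in(('top',t),('side',s)):
    W=f['W'];m=(W[...,2]>165)&(W[...,2]<400)&(W[...,1]>y0)&(W[...,1]<y1)&(W[...,0]>330)&(W[...,0]<700)
    m&=(f['p'].max(-1).astype(int)-f['p'].min(-1)<40)
    P=W[m];print(nm,n,len(P),P.min(0).round(),P.max(0).round())
    if len(P)>50:
      c=np.median(P,0)
      for _ in range(5):
        U,S,V=np.linalg.svd(P-P.mean(0),full_matrices=False);nn=V[2];r=(P-P.mean(0))@nn;P=P[abs(r)<max(2.5*np.median(abs(r)),3)]
      nn=nn*np.sign(nn[2]);print(' n',nn.round(3),'c',P.mean(0).round(1),'open angle',np.arccos(nn[2]).round(3),'turn',np.degrees(np.arctan2(-nn[1],-nn[0])).round(1),len(P))
      Z=P[P[:,2]>np.percentile(P[:,2],97)];print(' top edge',Z.mean(0).round(1),Z[:,1].min().round(),Z[:,1].max().round(), 'zmax',P[:,2].max().round())
      ax=np.array([nn[1],-nn[0],0]);ax/=np.linalg.norm(ax);w=P@ax;print(' width',w.min().round(),w.max().round(), 'corners',P[w.argmin()].round(),P[w.argmax()].round())
E
```

```text
near top 2034 [ 330. -400.  165.] [ 539. -188.  327.]
 n [-0.927  0.155  0.342] c [ 498.6 -271.6  257.4] open angle 1.222 turn -9.5 1697
 top edge [ 521.7 -286.1  324.6] -358.0 -207.0 zmax 327.0
 width -274.0 -105.0 corners [ 482. -359.  249.] [ 500. -190.  219.]
near side 2977 [ 330. -400.  165.] [ 537. -192.  324.]
 n [-0.928  0.156  0.339] c [ 495.  -285.9  252.8] open angle 1.225 turn -9.5 2433
 top edge [ 519.5 -297.8  322.7] -365.0 -205.0 zmax 324.0
 width -278.0 -108.0 corners [ 483. -363.  250.] [ 492. -192.  201.]
far top 1234 [446. -80. 165.] [515.  89. 288.]
 n [-0.933  0.144  0.331] c [479.9   4.5 231.8] open angle 1.233 turn -8.8 1186
 top edge [500.8  12.1 286.1] -66.0 82.0 zmax 288.0
 width -6.0 161.0 corners [482. -80. 265.] [500.  86. 251.]
far side 951 [446. -88. 165.] [514.  86. 285.]
 n [-0.934  0.141  0.33 ] c [477.5  -9.2 228.2] open angle 1.235 turn -8.6 855
 top edge [495.5 -21.7 283.4] -88.0 71.0 zmax 285.0
 width -14.0 158.0 corners [486. -88. 285.] [487.  86. 213.]
```

View pics/crop.png

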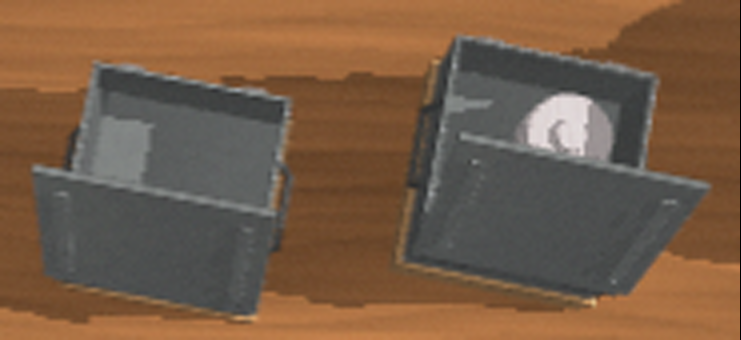

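The crop confirms it: the right-hand case (top view ~(397,172)) holds the round finned cylinder, so it's the target. The left one at (297,187) is empty, with only a light patch on its floor. I fit the target lid at about 1.22 rad, with its hinge at about (469,-272,160). Moving over high with the fingers closed.

Emit:
{"fn": "jog_arm", "kwargs": {"plan": [0,0,0.05,0,0,0,0,0,0.1,0,0,0,0,0,0.15,0,0,0,0,0,0.2,0,0,0,0,0,0.253,0,0,0,0.249,-0.77,0.253,0,0,16,0.249,-0.77,0.253,0,0,16,0.249,-0.77,0.253,0,0,16,0.249,-0.77,0.253,0,0,16,0.249,-0.77,0.253,0,0,16,0.249,-0.77,0.253,0,0,16,0.249,-0.77,0.253,0,0,16,0.249,-0.77,0.253,0,0,16,0.249,-0.77,0.253,0,0,16,0.249,-0.77,0.253,0,0,16,0.249,-0.77,0.253,0,0,16,0.249,-0.77,0.253,0,0,16,0.249,-0.77,0.253,0,0,16,0.249,-0.77,0.253,0,0,16,0.249,-0.77,0.253,0,0,16], "claw": 0}}

```text
clock: 2.1
eef_pos: [470.8, -220.6, 420.0]
eef_rot: [3.141, -0.0, 2.969]
wrist_force: [0.2, 1.3, 0.3]
finger_gap: 0.8
finger_force: 0.0
```

Emit:
{"fn": "jog_arm", "kwargs": {"plan": [0.018,-0.055,0,0,0,0,0.018,-0.055,0,0,0,0,0.018,-0.055,-0.04,0,0,0,0.018,-0.055,-0.08,0,0,0,0.018,-0.055,-0.112,0,0,0,0.018,-0.055,-0.112,0,0,0,0.018,-0.055,-0.112,0,0,0]}}

```text
clock: 2.8
eef_pos: [488.9, -273.2, 309.6]
eef_rot: [-3.141, 0.001, 2.969]
wrist_force: [0.1, 0.6, 0.3]
finger_gap: 0.2
finger_force: 0.0
```

```bash
python3 - <<'E'
from h import *
a,_,_=cloud('side');b,_,_=cloud('top')
cv2.imwrite('pics/pre.png',np.hstack([cv2.resize(a[60:320,230:440],(420,520)),cv2.resize(b[100:300,300:450],(380,520))])[...,::-1])
s=manip.read_state();print(s['eef_pos'],s['wrist_force'])
H=np.array([469.4,-272.2,160.4]);h=np.array([.986,-.165,0])
p0=s['eef_pos'];w0=None
for th in np.r_[np.arange(1.25,-.01,-.05),-.01]:
    C=H+150*(np.cos(th)*h+[0,0,np.sin(th)])+6*(-np.sin(th)*h+[0,0,np.cos(th)])-8*h
    print(round(th,2),((C-p0)/1000).round(4).tolist())
E
```

```text
[ 489.28555086 -273.55779939  310.55434878] [-0.32674555  0.12450174 -0.34827644]
1.25 [0.0132, -0.0042, -0.0059]
1.2 [0.0203, -0.0054, -0.0082]
1.15 [0.0272, -0.0065, -0.0108]
1.1 [0.034, -0.0077, -0.0138]
1.05 [0.0407, -0.0088, -0.0171]
1.0 [0.0472, -0.0099, -0.0207]
0.95 [0.0534, -0.0109, -0.0247]
0.9 [0.0595, -0.0119, -0.0289]
0.85 [0.0654, -0.0129, -0.0335]
0.8 [0.071, -0.0139, -0.0384]
0.75 [0.0764, -0.0148, -0.0435]
0.7 [0.0815, -0.0156, -0.0489]
0.65 [0.0864, -0.0164, -0.0546]
0.6 [0.091, -0.0172, -0.0605]
0.55 [0.0952, -0.0179, -0.0666]
0.5 [0.0992, -0.0186, -0.073]
0.45 [0.1028, -0.0192, -0.0795]
0.4 [0.1061, -0.0197, -0.0862]
0.35 [0.1091, -0.0202, -0.0931]
0.3 [0.1118, -0.0207, -0.1001]
0.25 [0.1141, -0.0211, -0.1072]
0.2 [0.116, -0.0214, -0.1145]
0.15 [0.1176, -0.0216, -0.1218]
0.1 [0.1188, -0.0218, -0.1292]
0.05 [0.1196, -0.022, -0.1367]
-0.0 [0.1201, -0.0221, -0.1442]
-0.01 [0.1202, -0.0221, -0.1457]
```

View pics/pre.png

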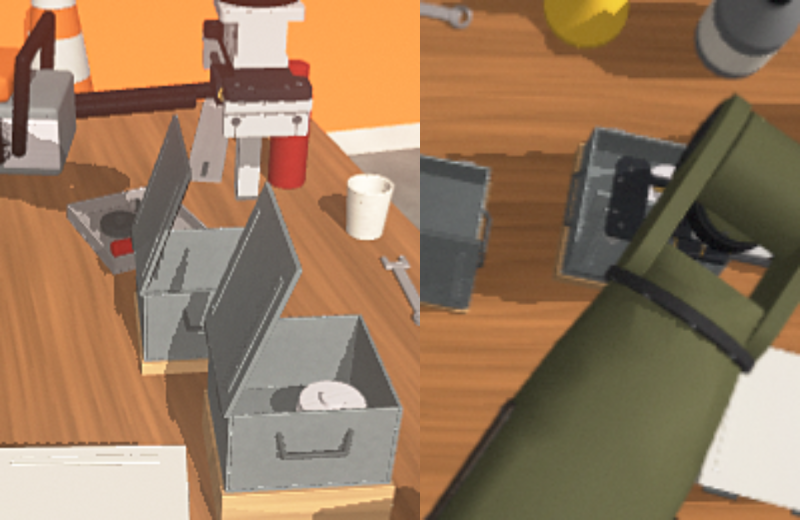

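The picture shows the closed fingertips at (247,190), just on the robot side of the upper lid edge at (270,185), and nothing is in the way. Pushing along the arc.

Emit:
{"fn": "jog_arm", "kwargs": {"plan": [0.013,-0.004,-0.006,0,0,0,0.02,-0.005,-0.008,0,0,0,0.027,-0.006,-0.011,0,0,0,0.034,-0.008,-0.014,0,0,0,0.041,-0.009,-0.017,0,0,0,0.047,-0.01,-0.021,0,0,0,0.053,-0.011,-0.025,0,0,0,0.0595,-0.012,-0.029,0,0,0,0.065,-0.013,-0.0335,0,0,0,0.071,-0.014,-0.038,0,0,0,0.076,-0.015,-0.0435,0,0,0,0.0815,-0.0155,-0.049,0,0,0,0.086,-0.0165,-0.0545,0,0,0,0.091,-0.017,-0.0605,0,0,0,0.095,-0.018,-0.0665,0,0,0,0.099,-0.0185,-0.073,0,0,0]}}

```text
clock: 4.5
eef_pos: [588.1, -292.0, 234.7]
eef_rot: [-3.142, 0.0, 2.969]
wrist_force: [-0.1, -0.2, -0.5]
finger_gap: 0.1
finger_force: 0.0
```

```bash
python3 - <<'E'
from h import *
a,_,_=cloud('side')
cv2.imwrite('pics/mid.png',cv2.resize(a[60:320,230:440],(420,520))[...,::-1])
s=manip.read_state();print(s['eef_pos'],s['wrist_force'])
E
```

```text
[ 588.12546053 -291.81910196  233.29956233] [ 0.41399093  0.2779022  -0.60874939]
```

View pics/mid.png

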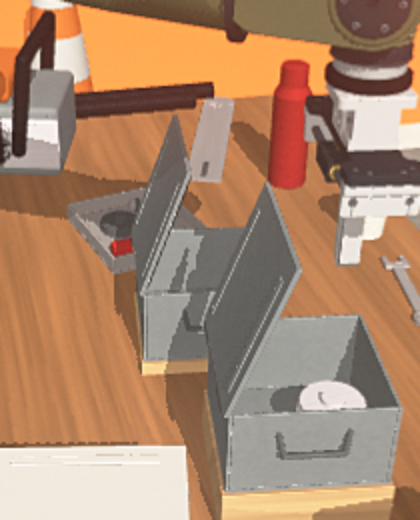

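The lid didn't move: the fingers passed beyond it and appear offset from my reconstruction. I'll compare the clouds with the known tool position.

```bash
python3 - <<'E'
from h import *
from scipy.spatial.transform import Rotation as R
p,d,W=cloud('side'); s=manip.read_state(); T=s['eef_pos']
print(T,s['eef_rot'])
for n in('side','top'):
    c=get_calibration(n);A=R.from_euler('xyz',c['attitude']).as_matrix()
    K=np.array([[c['fx'],0,c['cx']],[0,c['fy'],c['cy']],[0,0,1.]])
    q=(np.array([T,[0,0,0],[469,-272,160]])-c['origin'])@A
    print(n,cv2.projectPoints(q.reshape(-1,1,3),np.zeros(3),np.zeros(3),K,np.array([c['k1'],0,0,0.]))[0].reshape(-1,2).round(),q[:,2])
for (u,v) in((401,188),(403,190),(404,185),(404,175),(270,190),(200,330),(364,154),(480,230),(300,270)): print(u,v,d[v,u],W[v,u].round(),p[v,u])
E
```

```text
[ 587.83383138 -291.74641486  233.85610974] [ 3.14098643e+00 -1.64973916e-03  2.96918374e+00]
side [[400. 208.]
 [123. 255.]
 [339. 241.]] [ 934.80459158 1167.62496754  963.71214866]
top [[397. 163.]
 [292. 348.]
 [385. 207.]] [1049.63154871 1207.34733426 1108.80328206]
401 188 898.5158 [ 581. -300.  287.] [240 234 229]
403 190 900.1734 [ 584. -302.  283.] [237 232 225]
404 185 892.7124 [ 585. -303.  295.] [236 230 223]
404 175 881.56085 [ 582. -302.  316.] [169 160 153]
270 190 1435.0743 [402. 217.  -1.] [175 117  74]
200 330 966.5564 [ 173. -291.    1.] [193 130  84]
364 154 940.07916 [ 534. -214.  322.] [156 155 150]
480 230 1268.9824 [ 914. -122.    2.] [197 134  87]
300 270 1128.6927 [ 411. -159.   -2.] [197 131  88]
```

```bash
python3 - <<'E'
from h import *
p,d,W=cloud('side')
cv2.imwrite('pics/tip.png',cv2.resize(p[100:230,330:460],(520,520),interpolation=cv2.INTER_NEAREST)[...,::-1])
for v in range(160,212,4): print(v,[W[v,u].round().tolist() for u in(398,403,412)])
E
```

```text
160 [[858.0, 308.0, -1.0], [545.0, -366.0, 386.0], [561.0, -368.0, 385.0]]
164 [[847.0, 281.0, -0.0], [545.0, -368.0, 379.0], [560.0, -371.0, 379.0]]
168 [[835.0, 253.0, 1.0], [546.0, -368.0, 371.0], [561.0, -371.0, 371.0]]
172 [[580.0, -280.0, 311.0], [580.0, -303.0, 323.0], [846.0, 173.0, 28.0]]
176 [[581.0, -281.0, 303.0], [579.0, -305.0, 316.0], [847.0, 171.0, 14.0]]
180 [[580.0, -284.0, 296.0], [581.0, -304.0, 307.0], [850.0, 174.0, -3.0]]
184 [[580.0, -286.0, 288.0], [582.0, -303.0, 297.0], [839.0, 148.0, -1.0]]
188 [[578.0, -292.0, 282.0], [583.0, -303.0, 288.0], [829.0, 127.0, -1.0]]
192 [[577.0, -297.0, 277.0], [585.0, -301.0, 278.0], [820.0, 106.0, -2.0]]
196 [[768.0, 92.0, -0.0], [782.0, 88.0, 0.0], [811.0, 86.0, -3.0]]
200 [[761.0, 74.0, -2.0], [776.0, 72.0, -3.0], [801.0, 65.0, -2.0]]
204 [[751.0, 52.0, -0.0], [766.0, 48.0, -0.0], [790.0, 41.0, 1.0]]
208 [[743.0, 31.0, 0.0], [757.0, 29.0, -1.0], [781.0, 20.0, 1.0]]
```

View pics/tip.png

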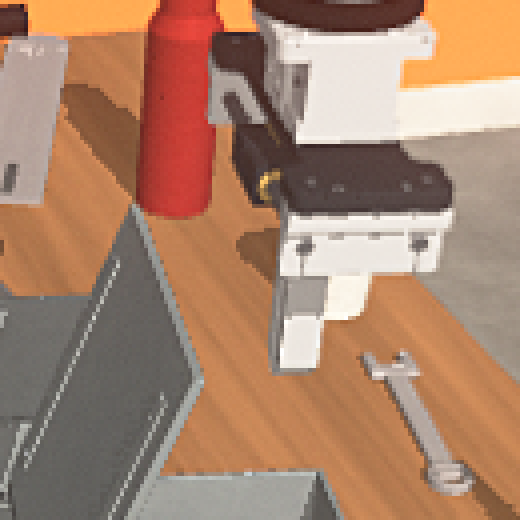

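```bash
python3 - <<'E'
from h import *
def tip(W,p,T,lo):
    m=(np.hypot(W[...,0]-T[0],W[...,1]-T[1])<22)&(W[...,2]>lo)&(W[...,2]<T[2]+110)
    Q=W[m]; z=np.percentile(Q[:,2],2) if len(Q) else 0
    return len(Q),z.round(),Q[Q[:,2]<z+25].mean(0).round()
T=manip.read_state()['eef_pos']; p,d,W=cloud('side')
print(T,tip(W,p,T,225))
s=np.load('side0.npz');W=s['W']
m=(W[...,0]>150)&(W[...,0]<330)&(W[...,1]>420)&(W[...,1]<570)&(W[...,2]>150)
v,u=np.nonzero(m);Q=W[m]
for z in range(150,330,15):
    k=(Q[:,2]>=z)&(Q[:,2]<z+15)
    if k.any(): print(z,k.sum(),Q[k].mean(0).round(),Q[k].min(0).round(),Q[k].max(0).round(),s['p'][m][k].mean(0).round())
E
```

```text
[ 587.76839915 -291.82855245  234.60522088] (321, np.float64(275.0), array([ 584., -300.,  288.]))
150 134 [280. 553. 157.] [216. 536. 150.] [330. 570. 165.] [240. 131.  65.]
165 153 [288. 556. 173.] [230. 535. 165.] [329. 570. 180.] [245. 138.  68.]
180 16 [288. 564. 182.] [258. 555. 180.] [311. 569. 184.] [217. 114.  58.]
195 16 [245. 500. 208.] [212. 441. 205.] [273. 546. 210.] [130. 103.  94.]
210 55 [241. 490. 218.] [208. 433. 210.] [274. 550. 225.] [162. 141. 132.]
225 63 [240. 487. 232.] [208. 436. 225.] [275. 547. 240.] [161. 140. 131.]
240 70 [239. 486. 247.] [205. 430. 240.] [274. 550. 255.] [172. 148. 135.]
255 69 [238. 484. 262.] [205. 429. 255.] [275. 548. 270.] [170. 145. 132.]
270 74 [237. 483. 277.] [205. 433. 270.] [275. 546. 285.] [188. 167. 152.]
285 47 [242. 491. 291.] [205. 432. 285.] [280. 547. 300.] [180. 151. 136.]
300 109 [231. 473. 309.] [175. 420. 301.] [307. 555. 315.] [175. 149. 136.]
315 179 [252. 485. 322.] [173. 420. 315.] [309. 557. 330.] [144. 116. 105.]
```

The visible fingertips end 39 mm above the reported TCP, both now and at the start pose, while x and y agree. The work surface reads z≈0, so the cameras are right, and the fingers simply passed over the lid. I'll command z 39 mm lower, returning over the lid first.

Emit:
{"fn": "jog_arm", "kwargs": {"plan": [0,0,0.05,0,0,0,0,0,0.1,0,0,0,0,0,0.15,0,0,0,0,0,0.15,0,0,0,-0.05,0.009,0.15,0,0,0,-0.099,0.0185,0.15,0,0,0,-0.103,0.0185,0.15,0,0,0,-0.103,0.0185,0.15,0,0,0,-0.103,0.0185,0.11,0,0,0,-0.103,0.0185,0.07,0,0,0,-0.103,0.0185,0.034,0,0,0,-0.103,0.0185,0.034,0,0,0,-0.103,0.0185,0.034,0,0,0]}}

```text
clock: 6.0
eef_pos: [485.6, -273.6, 270.4]
eef_rot: [-3.141, 0.0, 2.969]
wrist_force: [0.7, 0.3, 1.0]
finger_gap: 0.2
finger_force: 0.0
```

```bash
python3 - <<'E'
from h import *
a,_,W=cloud('side')
cv2.imwrite('pics/pre2.png',cv2.resize(a[80:280,260:420],(480,600))[...,::-1])
s=manip.read_state();print(s['eef_pos'],s['wrist_force'])
H=np.array([469.4,-272.2,160.4-39]);h=np.array([.986,-.165,0])
p0=s['eef_pos']
for th in np.r_[np.arange(1.25,-.01,-.05)]:
    C=H+150*(np.cos(th)*h+[0,0,np.sin(th)])+6*(-np.sin(th)*h+[0,0,np.cos(th)])-8*h
    print(round(th,2),((C-p0)/1000).round(4).tolist())
E
```

```text
[ 485.7780446  -273.85623435  271.31758281] [-0.37808587  0.02486947  0.25037221]
1.25 [0.0168, -0.0039, -0.0057]
1.2 [0.0238, -0.0051, -0.0079]
1.15 [0.0307, -0.0062, -0.0106]
1.1 [0.0375, -0.0074, -0.0135]
1.05 [0.0442, -0.0085, -0.0168]
1.0 [0.0507, -0.0096, -0.0205]
0.95 [0.057, -0.0106, -0.0244]
0.9 [0.063, -0.0116, -0.0287]
0.85 [0.0689, -0.0126, -0.0333]
0.8 [0.0745, -0.0136, -0.0381]
0.75 [0.0799, -0.0145, -0.0433]
0.7 [0.085, -0.0153, -0.0487]
0.65 [0.0899, -0.0161, -0.0544]
0.6 [0.0945, -0.0169, -0.0603]
0.55 [0.0987, -0.0176, -0.0664]
0.5 [0.1027, -0.0183, -0.0727]
0.45 [0.1063, -0.0189, -0.0793]
0.4 [0.1097, -0.0194, -0.086]
0.35 [0.1126, -0.0199, -0.0928]
0.3 [0.1153, -0.0204, -0.0999]
0.25 [0.1176, -0.0208, -0.107]
0.2 [0.1195, -0.0211, -0.1142]
0.15 [0.1211, -0.0213, -0.1216]
0.1 [0.1223, -0.0216, -0.129]
0.05 [0.1232, -0.0217, -0.1364]
-0.0 [0.1236, -0.0218, -0.1439]
```

View pics/pre2.png

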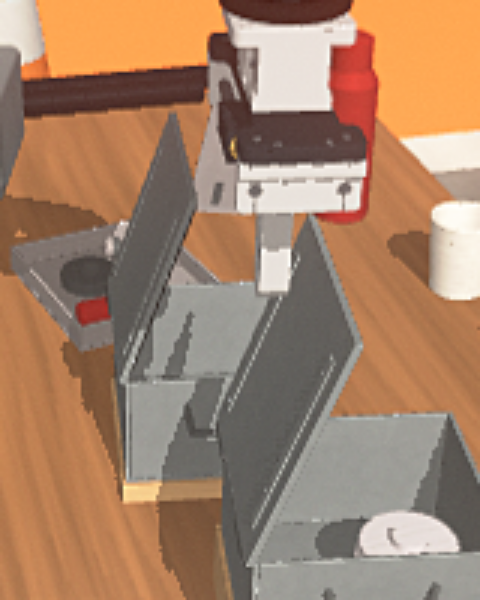

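The tip at (275,290) is now below the lid edge (315,220)–(360,345), on its outer side. Pushing again, first a short way as a check.

Emit:
{"fn": "jog_arm", "kwargs": {"plan": [0.01,-0.002,-0.003,0,0,0,0.017,-0.004,-0.006,0,0,0,0.024,-0.005,-0.008,0,0,0,0.031,-0.006,-0.0105,0,0,0,0.0375,-0.0075,-0.0135,0,0,0,0.044,-0.0085,-0.017,0,0,0]}}

```text
clock: 6.65
eef_pos: [529.5, -282.1, 252.5]
eef_rot: [-3.141, 0.001, 2.969]
wrist_force: [-2.8, -1.1, 5.4]
finger_gap: 0.5
finger_force: 2.3
```

Emit:
{"fn": "jog_arm", "kwargs": {"plan": [0.0065,-0.001,-0.0035,0,0,0,0.013,-0.002,-0.0075,0,0,0,0.019,-0.003,-0.0115,0,0,0,0.025,-0.004,-0.016,0,0,0,0.0305,-0.005,-0.021,0,0,0,0.036,-0.006,-0.0265,0,0,0,0.041,-0.007,-0.032,0,0,0,0.046,-0.0075,-0.0375,0,0,0,0.0505,-0.0085,-0.0435,0,0,0,0.0545,-0.009,-0.0495,0,0,0,0.0585,-0.01,-0.056,0,0,0,0.062,-0.0105,-0.0625,0,0,0,0.0655,-0.011,-0.069,0,0,0]}}

```text
clock: 7.95
eef_pos: [594.5, -292.9, 182.6]
eef_rot: [3.141, -0.0, 2.969]
wrist_force: [-1.0, 0.4, 3.5]
finger_gap: 0.6
finger_force: 1.5
```

```bash
python3 - <<'E'
from h import *
a,_,W=cloud('side')
cv2.imwrite('pics/mid2.png',cv2.resize(a[80:280,260:420],(480,600))[...,::-1])
s=manip.read_state();print(s['eef_pos'],s['wrist_force'])
E
```

```text
[ 594.45949303 -292.68104509  181.1859384 ] [0.61629645 0.26666909 1.81711024]
```

View pics/mid2.png

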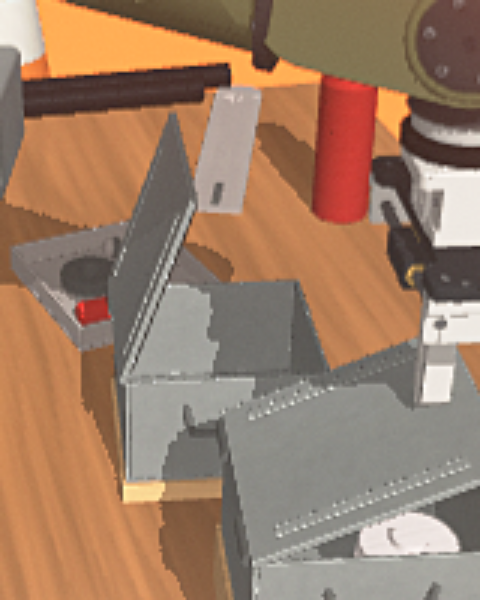

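The lid is now tilted at roughly 0.4 rad with the finger on it at (435,400), and the empty lid hasn't moved. Easing down slowly.

Emit:
{"fn": "jog_arm", "kwargs": {"plan": [0.0015,0,-0.0035,0,0,0,0.003,-0.0005,-0.007,0,0,0,0.0045,-0.001,-0.0105,0,0,0,0.0055,-0.001,-0.014,0,0,0,0.0068,-0.001,-0.0175,0,0,0,0.008,-0.0015,-0.021,0,0,0,0.009,-0.0015,-0.0245,0,0,0,0.01,-0.0015,-0.028,0,0,0,0.0105,-0.002,-0.032,0,0,0,0.0115,-0.002,-0.0355,0,0,0,0.012,-0.002,-0.039,0,0,0,0.0125,-0.002,-0.043,0,0,0,0.013,-0.0025,-0.0465,0,0,0,0.0135,-0.0025,-0.05,0,0,0,0.0135,-0.0025,-0.0525,0,0,0,0.0135,-0.0025,-0.0545,0,0,0]}}

```text
clock: 9.6
eef_pos: [608.0, -295.4, 128.5]
eef_rot: [3.142, 0.0, 2.969]
wrist_force: [0.2, 0.9, 2.3]
finger_gap: 0.5
finger_force: 1.2
```

Emit:
{"fn": "jog_arm", "kwargs": {"plan": [0,0,-0.001,0,0,0,0,0,-0.002,0,0,0,0,0,-0.002,0,0,0]}}

```text
clock: 9.9
eef_pos: [607.8, -295.4, 126.7]
eef_rot: [-3.142, 0.0, 2.969]
wrist_force: [-0.6, -0.4, 1.7]
finger_gap: 0.4
finger_force: 0.6
```

Emit:
{"fn": "jog_arm", "kwargs": {"plan": [0,0,-0.001,0,0,0,0,0,-0.002,0,0,0,0,0,-0.002,0,0,0]}}

```text
clock: 10.2
eef_pos: [607.9, -295.5, 126.2]
eef_rot: [-3.141, 0.001, 2.969]
wrist_force: [-2.9, 2.0, 11.7]
finger_gap: 0.5
finger_force: 5.8
```

The force rises and z stops, so the lid is seated. Lifting off and checking.

Emit:
{"fn": "jog_arm", "kwargs": {"plan": [0,0,0.02,0,0,0,0,0,0.06,0,0,0,0,0,0.1,0,0,0,0,0,0.15,0,0,0,0,0,0.2,0,0,0,0,0,0.2,0,0,0,0,0,0.2,0,0,0]}}

```text
clock: 10.9
eef_pos: [607.8, -295.6, 325.1]
eef_rot: [-3.141, 0.001, 2.969]
wrist_force: [-0.6, -0.4, -0.2]
finger_gap: 0.1
finger_force: 0.0
```

```bash
python3 - <<'E'
from h import *
p,d,W=cloud('side')
m=(W[...,0]>470)&(W[...,0]<630)&(W[...,1]>-370)&(W[...,1]<-210)&(W[...,2]>145)&(W[...,2]<200)
P=W[m]
A=np.c_[P[:,:2],np.ones(len(P))];c=np.linalg.lstsq(A,P[:,2],rcond=None)[0]
print(len(P),'tilt',c[:2]@[.986,-.165],P.mean(0).round(),P.min(0).round(),P.max(0).round())
s=np.load('side0.npz')['W'];k=np.abs(s[120:200,295:328]-W[120:200,295:328]).max(-1)
print('far lid change',np.nanmedian(k),np.nanpercentile(k,90)); st=manip.read_state();print(st['eef_pos'],st['wrist_force'],st['clock'])
E
```

```text
3923 tilt 0.00999332292660393 [ 547. -299.  163.] [ 470. -370.  145.] [ 630. -210.  168.]
far lid change 2.2881618615435855 6.05040657637187
[ 607.50586231 -295.46984591  323.44145876] [ 0.08841048 -0.64919235 -0.33640993] 10.95
```

The lid's tilt is about 0.01 rad, so it's shut. The empty lid is unchanged and the robot is clear of everything.

```bash
python3 -c "
from cell import manip
print(manip.sign_off())"
```

```text
the job is handed in; nothing more can be done
None
```

I closed the lid of the case holding the engine cylinder without slamming it (last measured about 0.01 rad from level), left the empty case's lid open, moved the arm clear and handed the job in at about 11 s; the first push passed over the lid because the fingertips sit about 39 mm above the reported TCP, so I corrected for that and pushed again.

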